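Stand the fallen helping-hand post back up on the repair mat

ROBOT

A 6-joint arm with a two-finger parallel gripper is mounted at the origin on the work surface. World frame = base frame: x ahead of the robot, y to its left, z up, the work surface at z = 0. Lengths are in m, angles in rad, forces in N, time in s.
With the tool pointing down it reaches from about 0.35 to 0.975 m from the base axis. Payload 4.9 kg.
Tool frame: the origin (TCP) lies between the finger pads; the fingertips stand 22 mm ahead of it and the grasp point (between the pads) lies 3 mm ahead of it; z points along the fingers, y is the line along which they close (so a half turn about z gives the same grasp; the last joint's range is limited). The gripper opens to 85 mm and grips with 20 to 120 N. Pads are 22 mm wide; open, the fingers measure 114 mm over their backs; the gripper's body (76 mm by 85 mm) begins 54 mm behind the grasp point. The pads swing forward as they close: fully open they stand 13 mm farther back than shut.
Start: joints at [1.062, 0.053, 1.613, -0, 1.476, -0.119], TCP at [0.237, 0.578, 0.253] pointing down, gripper open.
Joint ranges: [-3.01, 3.01], [-1.01, 2.22], [0.06, 2.58], [-1.02, 4.17], [0.09, 2.62], [-3.14, 3.14]. Speed limits (rad/s): [2.57, 2.57, 3.14, 3.14, 3.14, 3.14].

INTERFACE

Orientations are given as a unit quaternion [w, x, y, z].
In Python, from plant import state, grab_frame, get_calibration, job_done, recognise, regions_of gives the robot as it stands.
- The arm moves only by the tool apply_moves, never from a script. Its argument "targets" is a list of rows, each an object with "translation": the shift along the tool's x, y, z normalised to -1 to 1, where 1 is 100 mm, a list of three; "twist": the turn about the tool's z normalised to -1 to 1, where 1 is 0.1 rad; "hand": the opening, from 0 (shut) to 1 (fully open). A call has 1 to 8 rows; each row shifts and turns the commanded pose from where the row before left it, along the tool's axes as they then stand; what a row does not reach is not made up. A row lasts 1/10 s, in which the tool goes at most 50 mm and 8.59 degrees, less where a joint would pass 70% of its speed; a pose out of reach is approached as far as the arm can. A call with a number of a shift or a turn outside -1 to 1 is refused whole. A call with a gripper value outside its range is refused whole. The fingers move at their own pace and stop on an object; the grip force is fixed at half the most. Time passes only in rows, so rows that do not move let the fingers close. It gives the time, the measured TCP pose, the force, the opening and the grip force at its end, in the units of the state.
- state(): the state, without advancing time (a new reading comes with each control period).
- grab_frame(name): name is "scene" or "top" or "wrist"; returns the picture (384x512x3 uint8, red, green, blue); there is no depth.
- get_calibration(name): a dict with "camera_matrix" (3x3 intrinsics, pixels), "pose" (4x4, takes a point from camera to world coordinates). Camera axes: x right, y up, looking along -z (the intrinsics and any distortion apply to the point x, -y, -z); pixel columns grow to the right and rows downward; lengths in m; the calibration is good to about 2 mm. A picture is of the moment at which its call begins: read the wrist's pose just before it. get_calibration takes no time and is no camera call; for the wrist camera it gives the pose at the moment of the call.
- job_done(): hands the job in; it is judged then, once.
Trained networks look in the newest picture that a camera, given by its name, has taken for a name from the list of things; names that differ only in an ending like _2 or _b are one class to them, and where a whole thing is asked for, a point or a joint stands for the part that bears it (a point fixed in the world has none). Each returns a list of dicts, best first, with "score" (0 to 1); they miss things now and then, are a little off and sometimes report something else, mostly with a low value. They report only what shows in the picture. A call takes as long as a camera call. They do not tell look-alikes from the thing itself.
- recognise(camera, query): "point" ([x, y, z] in m, in world coordinates, good to about 4 mm: the middle of the surface that is visible of it).
- regions_of(camera, query): "pixels" (384x512 bool, what is visible of it).
The state is a dict: "time": time; "joint_pos": joint angles; "joint_vel": joint speeds; "joint_efforts": joint torques, N m; "tool_pos": TCP position; "tool_rot": TCP orientation; "contact_force": force on the tool from outside, world axes, zero at the start; "ft_torque": the same for the moment, N m; "gripper_width": opening from 0.0 (shut) to 1.0 (fully open); "grasp_force": force on a finger pad.
Only numpy, scipy, OpenCV 4.12 (cv2) and the standard library are available. Lean on these libraries where they do the work, as an engineer would, in place of code of your own. Each camera call takes 0.05 s, during which the arm holds its last target. There are 200 camera calls.

TASK

On the electronics repair mat the helping-hand post, a steel rod with a square foot plate and a black ball knob, has toppled onto its side. Stand it upright on its foot again, on the spot: lift the knob end and let the foot pivot on the mat rather than dragging the post along or lifting it clear, then let go. Leave the screwdriver and the solder spool where they are.

Things in the scene. Friction and masses are not known exactly. Their poses are not given: they have to be found in the camera images.
- post: Fallen post, 165 mm long, 0.33 kg: steel rod 12 mm thick, dark steel foot plate 50 x 50 x 10 mm at one end, black ball knob of 30 mm diameter at the other. Origin on the rod's axis, 80 mm from the foot's underside, 70 mm from the knob's centre; x axis from foot to knob. Lies on a side of the foot and on the knob (centre 15 mm above the mat). Pinched across the rod, the knob turns in the fingers.
- post_foot (a point): Centre of the underside of the post's foot. Lying: about 26 mm above the mat; standing: level with it. The fixed mat's top is at z = 4 mm. Tipped up, the post turns about the lower edge of the foot's underside, 25 mm from its axis, so this point ends about 25 mm farther from the knob's side than it lay, and the knob's centre 150 mm straight above it.
- screwdriver: Bystander: a screwdriver 190 mm long lying on the mat to one side of the post, to be left alone. Its x axis runs along it, handle to -x, blade to +x; the origin is at the middle of its length, on its underside.
- spool: Bystander: a small solder spool with blue flanges, 48 mm diameter, 34 mm high, lying flat on the mat to the other side of the post, to be left alone. Origin at the centre of its underside, z up.
Things that resemble listed ones, but are neither listed nor needed, are in the scene too. Of the things like the post, leave any that is brown, purple or turquoise; of the rest the smaller one is meant.

How it is judged:
By the outcome, as a careful person would: the job done as asked, in the order asked, and still so for the second after the job is handed in, with the robot touching nothing.
It also fails if it takes over 42 s, if anything falls off the work surface, if the arm or the gripper's body presses on something with over 40 N, if the wrist force passes 120 N, or if a joint passes its speed limit or range.

## Working session

There is one attempt and no reset: what is moved stays moved. The work goes in short steps, Python scripts to look and compute and a tool call to move; the robot and the scene stay as the last step left them, time stands still between calls to the robot, and variables do not carry over. Pictures are saved under pics/ and viewed, at most 10 in all, crops included, and the job is handed in when it is done.

Besides the shell and the picture viewer there is one more tool, called as a command line: name --argument value ..., lists and objects as JSON in quotes. apply_moves: Moves the arm, as the interface text tells. Its arguments: {"type":"object","properties":{"targets":{"type":"array"}},"required":["targets"]}

```bash
mkdir -p pics; ls
python3 - <<'E'
from plant import *
import cv2,numpy as np
a=grab_frame("scene");b=grab_frame("top")
cv2.imwrite("pics/a.png",cv2.resize(a[:,:,::-1],(800,600)));cv2.imwrite("pics/b.png",cv2.resize(b[:,:,::-1],(800,600)))
for c in("scene","top"):
  for q in("post","post_foot","screwdriver","spool"):
    for r in recognise(c,q): print(c,q,round(r["score"],2),np.round(r["point"],3))
    for r in regions_of(c,q):
      p=np.argwhere(r["pixels"]); print("   reg",round(r["score"],2),len(p),p.min(0)[::-1],p.max(0)[::-1])
s=state();print(s["time"],s["tool_pos"],s["tool_rot"])
E
```

```text
pics
scene post 0.89 [ 0.621 -0.026  0.029]
scene post 0.86 [ 0.397 -0.586  0.033]
scene post 0.77 [0.586 0.483 0.035]
scene post 0.69 [ 0.237 -0.345  0.026]
scene post 0.51 [0.252 0.295 0.021]
   reg 0.71 335 [352 148] [375 185]
   reg 0.68 589 [ 93 134] [118 189]
   reg 0.65 1032 [394 267] [486 301]
   reg 0.6 258 [178 116] [216 144]
scene post_foot 0.96 [ 0.619 -0.028  0.03 ]
scene post_foot 0.87 [0.251 0.292 0.027]
scene post_foot 0.75 [ 0.392 -0.584  0.036]
scene post_foot 0.75 [0.578 0.488 0.038]
scene post_foot 0.53 [ 0.235 -0.339  0.026]
   reg 0.74 1104 [393 267] [486 302]
   reg 0.73 267 [178 116] [216 144]
   reg 0.67 355 [352 147] [376 185]
   reg 0.65 490 [ 93 134] [117 188]
   reg 0.59 384 [222 204] [253 251]
scene screwdriver 0.66 [ 0.44  -0.305  0.026]
   reg 0.69 443 [222 204] [253 251]
scene spool 0.84 [0.528 0.289 0.036]
   reg 0.73 291 [339 237] [357 256]
top post 0.78 [ 0.567 -0.028  0.031]
top post 0.74 [0.574 0.512 0.036]
top post 0.64 [ 0.187 -0.333  0.023]
top post 0.61 [ 0.436 -0.556  0.035]
top post 0.59 [0.177 0.299 0.028]
   reg 0.93 518 [ 73 123] [139 157]
   reg 0.63 478 [391 151] [444 205]
   reg 0.59 248 [164 231] [182 279]
   reg 0.56 275 [260 126] [274 172]
top post_foot 0.95 [ 0.432 -0.56   0.04 ]
top post_foot 0.71 [ 0.564 -0.028  0.031]
top post_foot 0.69 [0.181 0.298 0.025]
top post_foot 0.67 [0.574 0.511 0.036]
top post_foot 0.67 [ 0.188 -0.329  0.025]
   reg 0.95 540 [390 151] [444 205]
   reg 0.81 264 [164 231] [183 279]
   reg 0.74 532 [ 73 123] [139 157]
   reg 0.71 277 [343 228] [370 274]
   reg 0.66 260 [261 126] [274 172]
top screwdriver 0.62 [ 0.426 -0.306  0.024]
   reg 0.59 216 [341 148] [349 197]
   reg 0.21 202 [168 148] [183 164]
top spool 0.57 [0.518 0.288 0.037]
   reg 0.63 190 [169 149] [183 164]
0.9 [0.23747496 0.57811077 0.2533163 ] [-4.46316781e-07  1.93636665e-01  9.81073311e-01  1.17101072e-05]
```

View pics/a.png

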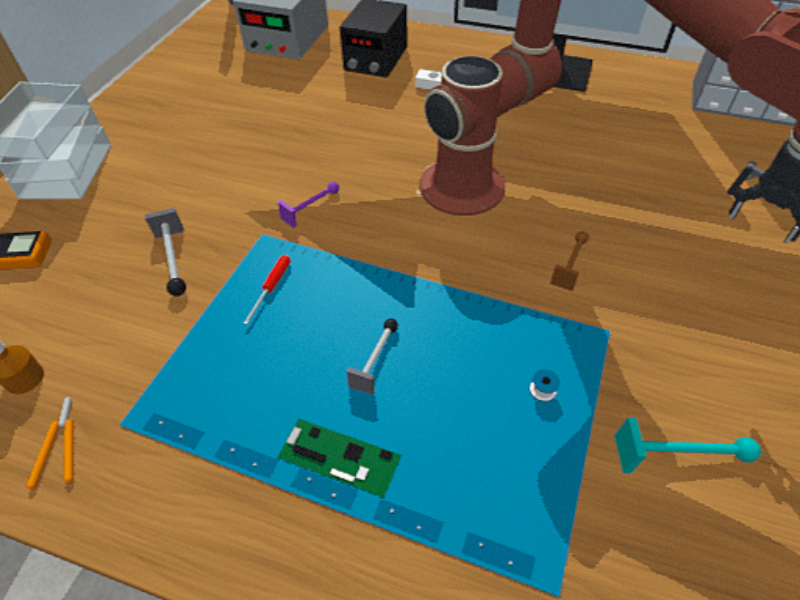

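View pics/b.png

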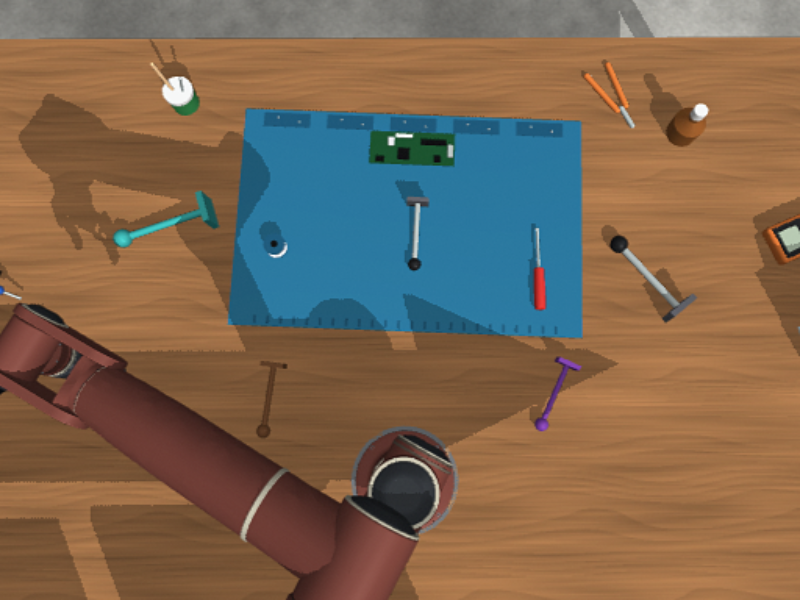

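Post candidates in the top view (800x600): steel on the mat (415,232), steel at right (650,278), turquoise (165,220), brown (270,400), purple (558,395). After ruling out the coloured ones, the two steel posts are left. The mat one is about 62 px long and the right one about 87 px, so the smaller one on the mat is meant. I'll confirm it in a crop and measure it.

```bash
cat > h.py <<'E'
import numpy as np,cv2
from plant import *
from scipy.spatial.transform import Rotation as R
def ray(cal,u,v,z):
    K=np.array(cal["camera_matrix"]);T=np.array(cal["pose"])
    d=np.linalg.inv(K)@[u,v,1];d=T[:3,:3]@(d*[1,-1,-1]);o=T[:3,3]
    return o+d*(z-o[2])/d[2]
def totool(dp):
    s=state();q=s["tool_rot"];return R.from_quat([q[1],q[2],q[3],q[0]]).inv().apply(dp)*10
E
python3 - <<'E'
from h import *
for c,box in(("top",(240,115,300,185)),("scene",(215,195,270,260))):
    im=grab_frame(c);cal=get_calibration(c);print({k:v for k,v in cal.items() if k not in("camera_matrix","pose")})
    x0,y0,x1,y1=box;cr=im[y0:y1,x0:x1]
    m=(cr.max(2)<45).astype(np.uint8)
    n,l,st,ce=cv2.connectedComponentsWithStats(m)
    for i in range(1,n):
        if st[i,4]>8:
            u,v=ce[i]+[x0,y0];print(c,"dark",st[i],(u,v),np.round(ray(cal,u,v,.019),4))
    m=((cr.max(2).astype(int)-cr.min(2)<40)&(cr.max(2)>75)).astype(np.uint8)
    n,l,st,ce=cv2.connectedComponentsWithStats(m)
    for i in range(1,n):
        if st[i,4]>8:
            u,v=ce[i]+[x0,y0];print(c,"grey",st[i],(u,v),np.round(ray(cal,u,v,.025),4))
    if c=="top": cv2.imwrite("pics/c.png",cv2.resize(cr[:,:,::-1],None,fx=8,fy=8,interpolation=cv2.INTER_NEAREST))
cal=get_calibration("top")
for u,v in((619,243),(680,305),(414,264),(417,202)): print(ray(cal,u*.64,v*.64,.025))
E
```

```text
{}
top dark [21 50  8  8 38] (np.float64(264.3157894736842), np.float64(168.6315789473684)) [ 0.4808 -0.0234  0.019 ]
top grey [20 11 14  6 43] (np.float64(266.37209302325584), np.float64(127.27906976744185)) [ 0.6318 -0.0316  0.025 ]
top grey [ 24  15   5  35 107] (np.float64(265.8317757009346), np.float64(147.2710280373832)) [ 0.5575 -0.0292  0.025 ]
{}
scene dark [31 10  8  8 34] (np.float64(250.23529411764707), np.float64(208.14705882352942)) [ 0.4768 -0.0238  0.019 ]
scene grey [  7  15  28  33 175] (np.float64(237.74285714285713), np.float64(228.29714285714286)) [ 0.5629 -0.0333  0.025 ]
[ 0.52531505 -0.49327194  0.025     ]
[ 0.38141911 -0.62210727  0.025     ]
[ 0.4782194  -0.02564258  0.025     ]
[ 0.62432595 -0.03340558  0.025     ]
```

View pics/c.png

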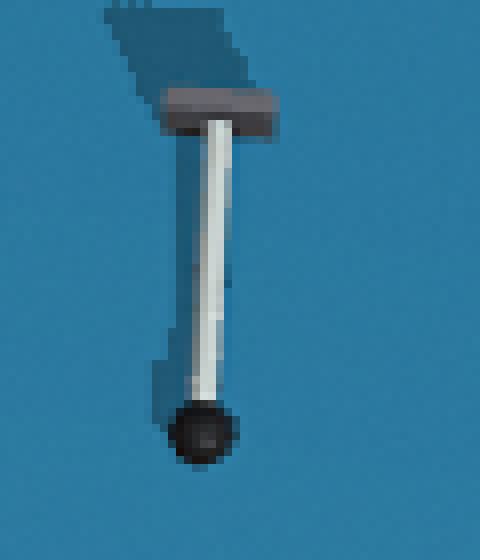

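The crop shows the steel post with a dark foot plate and black knob at 264,169 native. Knob to foot is about 150 mm, which fits the listed 165 mm post; the other steel post is about 190 mm. I'm moving above its knob at (0.479, -0.024).

apply_moves --targets '[{"translation": [0,0,0],"twist": -0.84,"hand": 1},{"translation": [0,0,0],"twist": -0.84,"hand": 1},{"translation": [0,0,0],"twist": -0.84,"hand": 1},{"translation": [0,0,0],"twist": -0.84,"hand": 1},{"translation": [-0.17,-0.367,0],"twist": 0,"hand": 1},{"translation": [-0.17,-0.367,0],"twist": 0,"hand": 1},{"translation": [-0.17,-0.367,0],"twist": 0,"hand": 1},{"translation": [-0.17,-0.367,0],"twist": 0,"hand": 1}]'

```text
time: 1.8
tool_pos: [0.2978, 0.4265, 0.2533]
tool_rot: [0.0, 0.027, 1.0, 0.0]
contact_force: [0.2, -0.2, 0.8]
gripper_width: 1.0
grasp_force: 0.0
```

apply_moves --targets '[{"translation": [-0.17,-0.367,0],"twist": 0,"hand": 1},{"translation": [-0.17,-0.367,0],"twist": 0,"hand": 1},{"translation": [-0.17,-0.367,0],"twist": 0,"hand": 1},{"translation": [-0.17,-0.367,0],"twist": 0,"hand": 1},{"translation": [-0.17,-0.367,0],"twist": 0,"hand": 1},{"translation": [-0.17,-0.367,0],"twist": 0,"hand": 1},{"translation": [-0.17,-0.367,0],"twist": 0,"hand": 1},{"translation": [-0.17,-0.367,0],"twist": 0,"hand": 1}]'

```text
time: 2.6
tool_pos: [0.4179, 0.1258, 0.2536]
tool_rot: [0.001, 0.027, 1.0, 0.0]
contact_force: [0.9, 0.7, 0.9]
gripper_width: 1.0
grasp_force: 0.0
```

apply_moves --targets '[{"translation": [0,0,0.4],"twist": 0,"hand": 1},{"translation": [0,0,0.4],"twist": 0,"hand": 1},{"translation": [0,0,0.4],"twist": 0,"hand": 1},{"translation": [0,0,0],"twist": 0,"hand": 1},{"translation": [0,0,0],"twist": 0,"hand": 1}]'

```text
time: 3.1
tool_pos: [0.4174, 0.1274, 0.1336]
tool_rot: [-0.0, 0.027, 1.0, -0.0]
contact_force: [1.3, -0.1, 1.0]
gripper_width: 1.001
grasp_force: 0.0
```

Run:
```python
from h import *
im=grab_frame("wrist");cal=get_calibration("wrist");s=state()
cv2.imwrite("pics/d.png",im[:,:,::-1])
q=s["tool_rot"];M=R.from_quat([q[1],q[2],q[3],q[0]]).as_matrix()
print(s["time"],s["tool_pos"],M.round(3).tolist(),s["contact_force"])
m=(im.max(2)<45).astype(np.uint8)
n,l,st,ce=cv2.connectedComponentsWithStats(m)
for i in range(1,n):
    if st[i,4]>150: print(st[i],ce[i],np.round(ray(cal,*ce[i],.019),4))
for r in recognise("wrist","post"): print(r)
```

```text
3.15 [0.41862752 0.1275842  0.13530266] [[-0.999, 0.054, 0.003], [0.054, 0.999, 0.0], [-0.003, 0.0, -1.0]] [0.43264908 0.32862859 0.81952169]
[  77  251   77  100 2059] [130.81932977 299.70811073] [0.5064 0.0234 0.019 ]
[ 350  251   94  133 2431] [381.30974907 310.72686137] [0.5287 0.2308 0.019 ]
[ 48 258  39  35 818] [ 70.12713936 274.93276284] [ 0.4806 -0.0216  0.019 ]
[ 464  312   48   72 1114] [488.33752244 351.37073609] [0.5761 0.3269 0.019 ]
[   0  320   82   64 2544] [ 32.36753145 356.96305031] [ 0.5601 -0.0725  0.019 ]
[ 163  361  178   23 1384] [242.77890173 369.7933526 ] [0.5845 0.1112 0.019 ]
{'point': [0.4718, -0.0159, 0.0318], 'score': 0.98}
```

View pics/d.png

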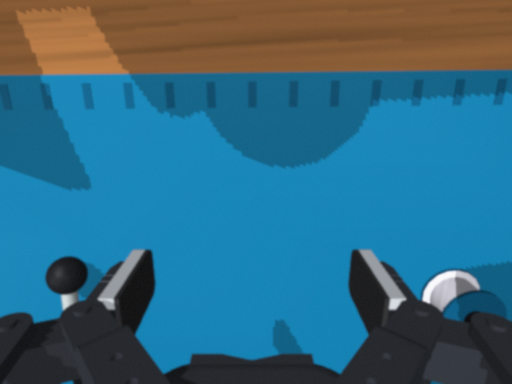

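The wrist view shows the knob at (67,275), i.e. (0.481, -0.022), which agrees with the top view, and the spool at (450,300). I'm moving over the knob.

apply_moves --targets '[{"translation": [-0.176,-0.367,0],"twist": 0,"hand": 1},{"translation": [-0.176,-0.367,0],"twist": 0,"hand": 1},{"translation": [-0.176,-0.367,0],"twist": 0,"hand": 1},{"translation": [-0.176,-0.367,0],"twist": 0,"hand": 1},{"translation": [0,0,0.2],"twist": 0,"hand": 1},{"translation": [0,0,0.2],"twist": 0,"hand": 0.7},{"translation": [0,0,0],"twist": 0,"hand": 0.7}]'

```text
time: 3.9
tool_pos: [0.4798, -0.0232, 0.0933]
tool_rot: [-0.001, 0.027, 1.0, 0.0]
contact_force: [-1.4, 0.8, -0.6]
gripper_width: 0.709
grasp_force: 0.0
```

Run:
```python
from h import *
im=grab_frame("wrist");cal=get_calibration("wrist");s=state()
cv2.imwrite("pics/e.png",im[:,:,::-1])
print(s["time"],s["tool_pos"],s["gripper_width"],s["contact_force"])
cal2=cal;K=np.array(cal["camera_matrix"]);T=np.linalg.inv(np.array(cal["pose"]))
def pr(p):
    c=T[:3,:3]@p+T[:3,3];c=c*[1,-1,-1];u=K@c;return u[:2]/u[2]
for p in([.48,-.0228,.019],[.63,-.031,.029],s["tool_pos"]-np.array([0,0,.003])): print(p,pr(np.array(p)))
for r in recognise("wrist","post"): print(r)
```

```text
3.95 [ 0.4804937  -0.02310879  0.094454  ] 0.6927666146632359 [ 0.2454465  -0.5200764   0.32662414]
[0.48, -0.0228, 0.019] [251.45743513 211.76714982]
[0.63, -0.031, 0.029] [251.4373153  408.60666277]
[ 0.4804937  -0.02310879  0.091454  ] [250.88029099 275.45990912]
{'point': [0.5, -0.0253, 0.0295], 'score': 0.98}
```

View pics/e.png

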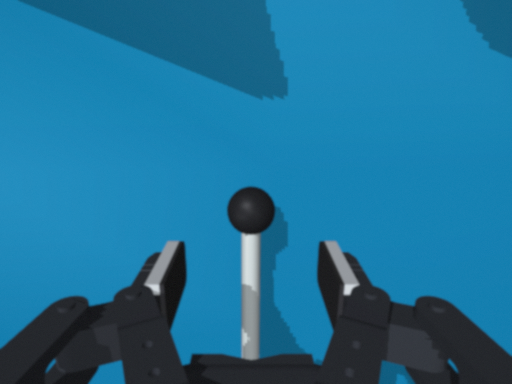

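The wrist view has the knob centred between the fingers at (251,210), with the rod running straight down the picture. I'm descending and gripping.

apply_moves --targets '[{"translation": [0,0,0.2],"twist": 0,"hand": 0.7},{"translation": [0,0,0.2],"twist": 0,"hand": 0.7},{"translation": [0,0,0.16],"twist": 0,"hand": 0.6},{"translation": [0,0,0.06],"twist": 0,"hand": 0.5},{"translation": [0,0,0],"twist": 0,"hand": 0.45}]'

```text
time: 4.5
tool_pos: [0.4805, -0.0228, 0.0321]
tool_rot: [0.0, 0.027, 1.0, -0.0]
contact_force: [-0.0, -0.2, -0.2]
gripper_width: 0.447
grasp_force: 0.0
```

apply_moves --targets '[{"translation": [0,0,0],"twist": 0,"hand": 0.3},{"translation": [0,0,0],"twist": 0,"hand": 0},{"translation": [0,0,0],"twist": 0,"hand": 0},{"translation": [0,0,0],"twist": 0,"hand": 0}]'

```text
time: 4.9
tool_pos: [0.4811, -0.0231, 0.033]
tool_rot: [0.001, 0.027, 1.0, -0.0]
contact_force: [-2.8, 2.0, 5.9]
gripper_width: 0.313
grasp_force: 59.0
```

Width 0.313 is 26.6 mm, less than the 30 mm ball, so the pads are gripping above its equator. I'll open, go 4 mm lower and grip again.

apply_moves --targets '[{"translation": [0,0,0],"twist": 0,"hand": 0.45},{"translation": [0,0,0],"twist": 0,"hand": 0.45},{"translation": [0,0,0.02],"twist": 0,"hand": 0.45},{"translation": [0,0,0.02],"twist": 0,"hand": 0.45},{"translation": [0,0,0],"twist": 0,"hand": 0.45}]'

```text
time: 5.4
tool_pos: [0.4795, -0.0229, 0.0267]
tool_rot: [-0.001, 0.027, 1.0, 0.0]
contact_force: [0.6, 0.2, 0.7]
gripper_width: 0.451
grasp_force: 0.0
```

apply_moves --targets '[{"translation": [0,0,0],"twist": 0,"hand": 0.3},{"translation": [0,0,0],"twist": 0,"hand": 0},{"translation": [0,0,0],"twist": 0,"hand": 0},{"translation": [0,0,0],"twist": 0,"hand": 0}]'

```text
time: 5.8
tool_pos: [0.4797, -0.0229, 0.0272]
tool_rot: [-0.0, 0.027, 1.0, 0.0]
contact_force: [-2.0, 1.1, 2.0]
gripper_width: 0.316
grasp_force: 58.9
```

Run:
```python
import numpy as np
# arc: rows of (tool -x*10 i.e. forward, up) in units of 100mm
r=np.hypot(150,25);a0=np.arcsin(15/r);a1=np.pi-np.arctan2(150,25)
for a in [a0+(a1-a0)*k/20 for k in range(1,21)]:
    pass
A=np.linspace(a0,a1,25);p=np.c_[-r*np.cos(A),r*np.sin(A)];d=np.diff(p,axis=0)/100
print(np.c_[-d[:,0],-d[:,1]].round(3).tolist(), d.sum(0))
```

```text
[[-0.014, -0.103], [-0.021, -0.102], [-0.028, -0.1], [-0.034, -0.098], [-0.041, -0.095], [-0.047, -0.092], [-0.054, -0.089], [-0.059, -0.085], [-0.065, -0.081], [-0.07, -0.076], [-0.075, -0.071], [-0.08, -0.066], [-0.084, -0.06], [-0.088, -0.054], [-0.092, -0.048], [-0.095, -0.042], [-0.098, -0.035], [-0.1, -0.028], [-0.101, -0.022], [-0.103, -0.015], [-0.103, -0.008], [-0.104, -0.001], [-0.104, 0.007], [-0.103, 0.014]] [1.7632746 1.35     ]
```

Same width again, so that is simply how the ball reads; the grip is firm at 59 N. Starting the arc: forward is tool -x, up is tool -z.

apply_moves --targets '[{"translation": [-0.014,0,-0.103],"twist": 0,"hand": 0},{"translation": [-0.021,0,-0.102],"twist": 0,"hand": 0},{"translation": [-0.028,0,-0.1],"twist": 0,"hand": 0},{"translation": [-0.034,0,-0.098],"twist": 0,"hand": 0},{"translation": [0,0,0],"twist": 0,"hand": 0}]'

```text
time: 6.3
tool_pos: [0.4914, -0.0239, 0.0699]
tool_rot: [0.002, 0.027, 1.0, -0.0]
contact_force: [0.1, 0.5, -3.4]
gripper_width: 0.318
grasp_force: 59.2
```

Run:
```python
from h import *
im=grab_frame("scene");im2=grab_frame("wrist")
print(state()["tool_pos"],state()["contact_force"])
a=cv2.resize(im[180:270,190:290,::-1],(480,432));cv2.imwrite("pics/f.png",np.hstack([a,cv2.resize(im2[:,:,::-1],(320,240))[:, :] if 0 else np.vstack([cv2.resize(im2[:,:,::-1],(320,240)),np.zeros((192,320,3),np.uint8)])]))
```

```text
[ 0.49011182 -0.023639    0.06811288] [ 0.99607256  0.22600719 -2.52289409]
```

View pics/f.png

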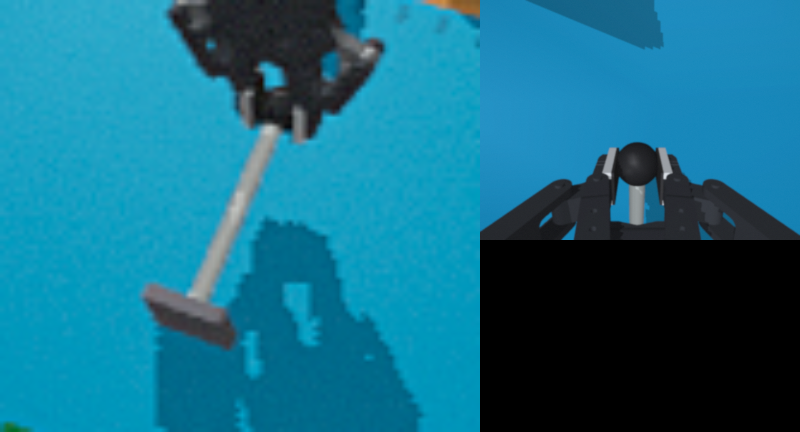

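The knob is held at the pad tips and the foot looks to be still on the mat. I'll check the foot height in numbers.

Run:
```python
from h import *
F=[]
for c in("scene","top"):
    grab_frame(c);cal=get_calibration(c)
    for q in ("post",):
        for r in regions_of(c,q):
            p=np.argwhere(r["pixels"]).mean(0)[::-1];w=ray(cal,*p,.03)
            if abs(w[1]+.03)<.06 and .4<w[0]<.75: 
                P=np.argwhere(r["pixels"]);print(c,r["score"],p,P.min(0)[::-1],P.max(0)[::-1])
    print([np.round(r["point"],3) for r in recognise(c,"post_foot") if abs(r["point"][1])<.1])
    F.append(state()["contact_force"])
    # foot lower edge corners predicted if pivoting, pivot line x
    K=np.array(cal["camera_matrix"]);T=np.linalg.inv(np.array(cal["pose"]))
    def pr(p):
        v=(T[:3,:3]@p+T[:3,3])*[1,-1,-1];u=K@v;return (u[:2]/u[2]).round(1)
    d=np.array([.9985,-.054,0]);n=np.array([.054,.9985,0]);k=np.array([.480,-.0228,.004])
    P=k+d*.1513;b=np.radians(15.5)-np.radians(3.9)+0
    for lift in(0,.015):
      for s in(-.025,.025):
        a=d*np.cos(b)-np.array([0,0,1])*np.sin(b);t=d*np.sin(b)+np.array([0,0,1])*np.cos(b)
        q=P+n*s+[0,0,lift];print(c,lift,"bottom",pr(q),"top",pr(q+t*.05),"inner bottom",pr(q-a*.01))
print(np.array(F).round(2))
```

```text
scene 0.92 [235.3975 229.4425] [219 199] [250 251]
[array([ 0.596, -0.026,  0.053])]
scene 0 bottom [223.1 248.4] top [220.  242.6] inner bottom [224.4 245.4]
scene 0 bottom [238.7 253.8] top [236.3 248.1] inner bottom [240.  250.7]
scene 0.015 bottom [222.6 245.8] top [219.5 239.8] inner bottom [224.  242.7]
scene 0.015 bottom [238.4 251.2] top [236.  245.4] inner bottom [239.7 248.1]
top 0.42 [266.66666667 124.83333333] [259 121] [274 129]
[]
top 0 bottom [273.  129.6] top [273.5 122.6] inner bottom [272.9 132. ]
top 0 bottom [259.3 128.9] top [259.4 122. ] inner bottom [259.1 131.4]
top 0.015 bottom [273.1 128.3] top [273.6 121.3] inner bottom [273.  130.8]
top 0.015 bottom [259.3 127.7] top [259.3 120.6] inner bottom [259.1 130.1]
[[ 1.38  0.4  -2.02]
 [ 0.93  0.   -3.13]]
```

Run:
```python
from h import *
d=np.array([.9985,-.054,0]);n=np.array([.054,.9985,0]);z=np.array([0,0,1.])
k=np.array([.4905,-.0234,.0585])
for c in("scene","top"):
    cal=get_calibration(c);K=np.array(cal["camera_matrix"]);T=np.linalg.inv(np.array(cal["pose"]))
    def pr(p):
        v=(T[:3,:3]@p+T[:3,3])*[1,-1,-1];u=K@v;return (u[:2]/u[2])
    for deg in(0,4,8,12,16):
        b=np.radians(deg);a=d*np.cos(b)-z*np.sin(b);t=d*np.sin(b)+z*np.cos(b);f=k+a*.15
        cor=np.array([pr(f+n*s+t*h-a*e) for s in(-.025,.025) for h in(-.025,.025) for e in (0,.01)])
        print(c,deg,"lowest z",(f-t*.025)[2].round(4),"bbox",cor.min(0).round(1),cor.max(0).round(1),"centre",pr(f).round(1))
a=grab_frame("scene")[225:262,205:255,::-1];b=grab_frame("top")[112:137,250:284,::-1]
g=lambda i:cv2.resize(i,(400,int(400*i.shape[0]/i.shape[1])),interpolation=cv2.INTER_NEAREST)
A,B=g(a),g(b);H=max(len(A),len(B));p=lambda i:np.vstack([i,np.zeros((H-len(i),400,3),np.uint8)])
cv2.imwrite("pics/g.png",np.hstack([p(A),p(B)]))
```

```text
scene 0 lowest z 0.0335 bbox [219.1 233.7] [238.2 251.4] centre [228.1 244.1]
scene 4 lowest z 0.0231 bbox [219.3 236. ] [238.7 252.6] centre [228.4 245.9]
scene 8 lowest z 0.0129 bbox [219.5 238.1] [239.2 253.5] centre [228.9 247.4]
scene 12 lowest z 0.0029 bbox [219.9 239.9] [239.9 254.2] centre [229.4 248.7]
scene 16 lowest z -0.0069 bbox [220.4 241.5] [240.6 254.7] centre [230.  249.8]
top 0 lowest z 0.0335 bbox [259.2 119.4] [273.7 127.3] centre [266.4 122. ]
top 4 lowest z 0.0231 bbox [259.2 120. ] [273.6 128.7] centre [266.4 123.1]
top 8 lowest z 0.0129 bbox [259.2 120.8] [273.6 130.2] centre [266.3 124.3]
top 12 lowest z 0.0029 bbox [259.2 121.8] [273.5 131.9] centre [266.3 125.7]
top 16 lowest z -0.0069 bbox [259.1 123. ] [273.4 133.7] centre [266.2 127.3]
```

View pics/g.png

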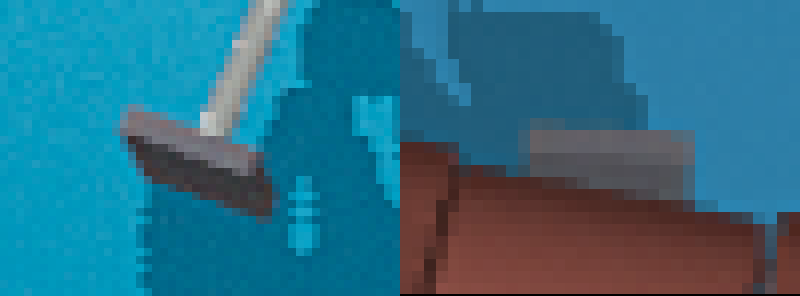

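The numbers fit a post pitched about 12° with its foot edge on the mat: bounding-box height 14 px in the scene view, top edge at row 122 in the top view. So it is pivoting, and I'll continue the arc.

apply_moves --targets '[{"translation": [-0.041,0,-0.095],"twist": 0,"hand": 0},{"translation": [-0.047,0,-0.092],"twist": 0,"hand": 0},{"translation": [-0.054,0,-0.089],"twist": 0,"hand": 0},{"translation": [-0.059,0,-0.085],"twist": 0,"hand": 0},{"translation": [-0.065,0,-0.081],"twist": 0,"hand": 0},{"translation": [-0.07,0,-0.076],"twist": 0,"hand": 0},{"translation": [0,0,0],"twist": 0,"hand": 0}]'

```text
time: 7.5
tool_pos: [0.525, -0.0256, 0.1212]
tool_rot: [0.002, 0.027, 1.0, -0.0]
contact_force: [-0.2, -0.3, -2.8]
gripper_width: 0.317
grasp_force: 59.2
```

apply_moves --targets '[{"translation": [-0.075,0,-0.071],"twist": 0,"hand": 0},{"translation": [-0.08,0,-0.066],"twist": 0,"hand": 0},{"translation": [-0.084,0,-0.06],"twist": 0,"hand": 0},{"translation": [-0.088,0,-0.054],"twist": 0,"hand": 0},{"translation": [-0.092,0,-0.048],"twist": 0,"hand": 0},{"translation": [-0.095,0,-0.042],"twist": 0,"hand": 0},{"translation": [0,0,0],"twist": 0,"hand": 0}]'

```text
time: 8.2
tool_pos: [0.5763, -0.0283, 0.1546]
tool_rot: [0.001, 0.027, 1.0, -0.0]
contact_force: [-0.1, -0.0, -2.5]
gripper_width: 0.313
grasp_force: 59.3
```

Run:
```python
from h import *
f=[]
im=grab_frame("scene")
for i in range(3): grab_frame("scene");f.append(state()["contact_force"])
s=state();print(s["time"],s["tool_pos"],np.mean(f,0).round(2))
# expected pivot pose overlay
d=np.array([.9985,-.054,0]);n=np.array([.054,.9985,0]);z=np.array([0,0,1.])
P=np.array([.480,-.0228,.004])+d*.1513
k=s["tool_pos"]+np.array([0,0,-.0085]);v=k-P;print("radius",np.hypot(v@d,v[2]),"ang",np.degrees(np.arctan2(v[2],-(v@d))))
cv2.imwrite("pics/h.png",cv2.resize(im[150:270,180:300,::-1],(600,600),interpolation=cv2.INTER_CUBIC))
```

```text
8.4 [ 0.5738     -0.02796653  0.15283011] [-0.17 -0.18 -3.82]
radius 0.15159646132604165 ang 67.77141813042158
```

View pics/h.png

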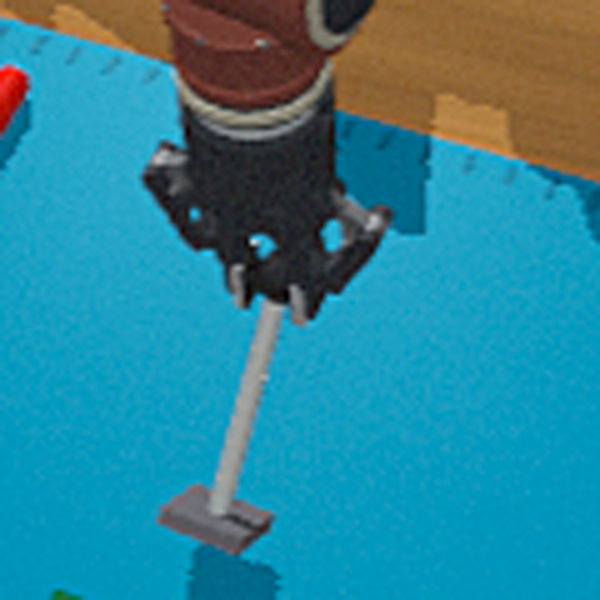

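The scene view shows the post half raised, with the foot at (215,520) in the crop and its shadow close by. The -3.8 N could mean the foot is hanging, so I'll fit pitch and foot height before continuing.

Run:
```python
from h import *
d=np.array([.9985,-.054,0]);n=np.array([.054,.9985,0]);z=np.array([0,0,1.])
s=state();k=s["tool_pos"]+np.array([0,0,-.0085]);print(k)
k=np.array([.5745,-.028,.1448])
cal=get_calibration("scene");K=np.array(cal["camera_matrix"]);T=np.linalg.inv(np.array(cal["pose"]))
def pr(p):
    v=(T[:3,:3]@p+T[:3,3])*[1,-1,-1];u=K@v;return (u[:2]/u[2])
for deg in range(45,86,5):
    b=np.radians(deg);a=d*np.cos(b)-z*np.sin(b);t=d*np.sin(b)+z*np.cos(b);f=k+a*.15
    cor=np.array([pr(f+n*s+t*h-a*e) for s in(-.025,.025) for h in(-.025,.025) for e in (0,.01)])
    print(deg,"low z",(f-t*.025)[2].round(4),"bbox",cor.min(0).round(1),cor.max(0).round(1),"rodbase",pr(f-a*.01).round(1),"rod at .02",pr(k+a*.02).round(1))
for c in ("scene","top"):
    grab_frame(c)
    for r in recognise(c,"post_foot")+recognise(c,"post"):
        if abs(r["point"][1])<.1:print(c,np.round(r["point"],3))
im=grab_frame("scene")[235:270,200:250].astype(int)
g=((im.max(2)-im.min(2))<45)&(im.max(2)>50)
nn,l,st,ce=cv2.connectedComponentsWithStats(g.astype(np.uint8))
for i in range(1,nn):
    if st[i,4]>20: print("foot px",st[i][:2]+[200,235],st[i][:2]+st[i][2:4]+[200,235])
print(np.mean([state()["contact_force"]],0))
```

```text
[ 0.5738     -0.02796653  0.14433011]
45 low z 0.0211 bbox [211.  251.2] [234.7 264.8] rodbase [223.5 256.1] rod at .02 [233.9 215. ]
50 low z 0.0138 bbox [212.7 249.4] [236.3 264. ] rodbase [225.1 254.9] rod at .02 [234.1 214.9]
55 low z 0.0076 bbox [214.5 247.3] [238.  262.9] rodbase [226.7 253.3] rod at .02 [234.3 214.7]
60 low z 0.0024 bbox [216.4 244.9] [239.6 261.5] rodbase [228.4 251.5] rod at .02 [234.5 214.5]
65 low z -0.0017 bbox [218.2 242.3] [241.3 259.7] rodbase [230.1 249.4] rod at .02 [234.8 214.3]
70 low z -0.0047 bbox [220.1 239.5] [242.9 257.6] rodbase [231.8 247. ] rod at .02 [235. 214.]
75 low z -0.0066 bbox [222.1 236.5] [244.6 255.2] rodbase [233.5 244.5] rod at .02 [235.3 213.6]
80 low z -0.0073 bbox [223.9 233.3] [246.2 252.6] rodbase [235.2 241.7] rod at .02 [235.5 213.2]
85 low z -0.0068 bbox [225.7 230. ] [247.7 249.7] rodbase [236.8 238.7] rod at .02 [235.8 212.8]
scene [ 0.642 -0.033  0.053]
scene [ 0.641 -0.028  0.055]
foot px [213 235] [236 260]
[ 0.2900203   0.21776689 -3.56787673]
```

The foot's image extent fits a pitch of about 51°, against 58° if it were pivoting. So the ball is sticking in the pads and the foot hangs about 8 mm clear. I'll back off along the arc and set the edge down on its original pivot, watching the force.

apply_moves --targets '[{"translation": [0.09,0,0],"twist": 0,"hand": 0},{"translation": [0.09,0,0.02],"twist": 0,"hand": 0},{"translation": [0,0,0.02],"twist": 0,"hand": 0},{"translation": [0,0,0],"twist": 0,"hand": 0}]'

```text
time: 9.15
tool_pos: [0.5557, -0.027, 0.1489]
tool_rot: [-0.001, 0.027, 1.0, 0.0]
contact_force: [0.4, -0.2, -3.7]
gripper_width: 0.314
grasp_force: 59.4
```

apply_moves --targets '[{"translation": [0,0,0.02],"twist": 0,"hand": 0},{"translation": [0,0,0.01],"twist": 0,"hand": 0},{"translation": [0,0,0],"twist": 0,"hand": 0}]'

```text
time: 9.45
tool_pos: [0.5565, -0.0271, 0.1463]
tool_rot: [-0.0, 0.027, 1.0, 0.0]
contact_force: [-1.0, 0.1, -3.1]
gripper_width: 0.312
grasp_force: 59.4
```

apply_moves --targets '[{"translation": [0,0,0.02],"twist": 0,"hand": 0},{"translation": [0,0,0],"twist": 0,"hand": 0}]'

```text
time: 9.65
tool_pos: [0.5565, -0.0272, 0.1448]
tool_rot: [-0.0, 0.027, 1.0, -0.0]
contact_force: [-0.9, -0.1, -1.5]
gripper_width: 0.314
grasp_force: 59.8
```

apply_moves --targets '[{"translation": [0,0,0.02],"twist": 0,"hand": 0},{"translation": [0,0,0],"twist": 0,"hand": 0}]'

```text
time: 9.85
tool_pos: [0.5568, -0.0273, 0.1445]
tool_rot: [0.0, 0.027, 1.0, -0.0]
contact_force: [-4.6, 0.0, 6.9]
gripper_width: 0.313
grasp_force: 60.3
```

Contact: +6.9 N at a knob height of 136 mm, where the pivot geometry predicted it. I'll continue the arc from here with the foot lightly pressed.

```bash
python3 -c "
import numpy as np
r=1.52;A=np.radians(np.linspace(60.5,99.5,14));p=np.c_[-r*np.cos(A),r*np.sin(A)];d=np.diff(p,axis=0);print((-d).round(3).tolist())"
```

```text
[[-0.07, -0.037], [-0.072, -0.034], [-0.074, -0.03], [-0.075, -0.026], [-0.076, -0.022], [-0.078, -0.018], [-0.078, -0.014], [-0.079, -0.01], [-0.079, -0.006], [-0.08, -0.001], [-0.08, 0.003], [-0.079, 0.007], [-0.079, 0.011]]
```

apply_moves --targets '[{"translation": [-0.035,0,-0.018],"twist": 0,"hand": 0},{"translation": [-0.035,0,-0.018],"twist": 0,"hand": 0},{"translation": [0,0,0],"twist": 0,"hand": 0}]'

```text
time: 10.15
tool_pos: [0.5642, -0.0276, 0.1464]
tool_rot: [0.001, 0.027, 1.0, -0.0]
contact_force: [0.1, -0.5, -3.1]
gripper_width: 0.309
grasp_force: 59.4
```

apply_moves --targets '[{"translation": [-0.036,0,-0.017],"twist": 0,"hand": 0},{"translation": [-0.036,0,-0.017],"twist": 0,"hand": 0},{"translation": [0,0,0],"twist": 0,"hand": 0}]'

```text
time: 10.45
tool_pos: [0.5712, -0.0279, 0.1495]
tool_rot: [0.0, 0.027, 1.0, -0.0]
contact_force: [0.2, 0.8, -3.9]
gripper_width: 0.314
grasp_force: 59.4
```

It's hanging again at full weight, so 60 N of pinch locks the ball. I'll return to just touching and see whether a partial opening command lowers the pinch force.

apply_moves --targets '[{"translation": [0.071,0,0.02],"twist": 0,"hand": 0},{"translation": [0.071,0,0.03],"twist": 0,"hand": 0},{"translation": [0,0,0.005],"twist": 0,"hand": 0},{"translation": [0,0,0],"twist": 0,"hand": 0.28},{"translation": [0,0,0],"twist": 0,"hand": 0.28}]'

```text
time: 10.95
tool_pos: [0.5567, -0.0271, 0.1446]
tool_rot: [0.0, 0.027, 1.0, -0.0]
contact_force: [-2.5, -0.3, 0.7]
gripper_width: 0.315
grasp_force: 59.6
```

apply_moves --targets '[{"translation": [0,0,0],"twist": 0,"hand": 0.3},{"translation": [0,0,0],"twist": 0,"hand": 0.3}]'

```text
time: 11.15
tool_pos: [0.5567, -0.0271, 0.1445]
tool_rot: [0.0, 0.027, 1.0, -0.0]
contact_force: [-3.3, 0.2, 1.8]
gripper_width: 0.312
grasp_force: 59.7
```

The partial command doesn't lower the force. The last contact shows Fx/Fz of about 0.6, so mat friction can turn the ball if I push forward while pressed. Trying small forward steps below the arc.

apply_moves --targets '[{"translation": [-0.03,0,0.0],"twist": 0,"hand": 0},{"translation": [0,0,0],"twist": 0,"hand": 0}]'

```text
time: 11.35
tool_pos: [0.5602, -0.0275, 0.146]
tool_rot: [0.0, 0.027, 1.0, -0.0]
contact_force: [-6.4, 1.0, 8.3]
gripper_width: 0.309
grasp_force: 60.3
```

apply_moves --targets '[{"translation": [-0.03,0,-0.012],"twist": 0,"hand": 0},{"translation": [0,0,0],"twist": 0,"hand": 0}]'

```text
time: 11.55
tool_pos: [0.5633, -0.0276, 0.1475]
tool_rot: [0.0, 0.027, 1.0, -0.0]
contact_force: [-6.2, -0.3, 9.0]
gripper_width: 0.311
grasp_force: 60.3
```

With the force held at about 9 N and the knob 3 mm higher, the ball is turning about the edge with hardly any sliding. Continuing with that press.

apply_moves --targets '[{"translation": [-0.036,0,-0.017],"twist": 0,"hand": 0},{"translation": [-0.036,0,-0.017],"twist": 0,"hand": 0},{"translation": [0,0,0],"twist": 0,"hand": 0}]'

```text
time: 11.85
tool_pos: [0.5705, -0.028, 0.1491]
tool_rot: [0.001, 0.027, 1.0, -0.0]
contact_force: [-2.4, 0.1, 2.0]
gripper_width: 0.307
grasp_force: 59.0
```

apply_moves --targets '[{"translation": [-0.037,0,-0.015],"twist": 0,"hand": 0},{"translation": [-0.037,0,-0.015],"twist": 0,"hand": 0},{"translation": [0,0,0],"twist": 0,"hand": 0}]'

```text
time: 12.15
tool_pos: [0.5775, -0.0283, 0.151]
tool_rot: [0.0, 0.027, 1.0, 0.0]
contact_force: [-0.2, 0.6, -3.2]
gripper_width: 0.302
grasp_force: 58.9
```

apply_moves --targets '[{"translation": [0,0,0.02],"twist": 0,"hand": 0},{"translation": [0,0,0.01],"twist": 0,"hand": 0},{"translation": [0,0,0],"twist": 0,"hand": 0}]'

```text
time: 12.45
tool_pos: [0.5777, -0.0283, 0.1506]
tool_rot: [0.001, 0.027, 1.0, -0.0]
contact_force: [-4.1, 0.3, 7.4]
gripper_width: 0.303
grasp_force: 59.1
```

Run:
```python
from h import *
im0=grab_frame("scene");im=im0[235:270,200:255].astype(int)
g=((im.max(2)-im.min(2))<45)&(im.max(2)>50)
nn,l,st,ce=cv2.connectedComponentsWithStats(g.astype(np.uint8))
for i in range(1,nn):
    if st[i,4]>20: print("foot px",st[i][:2]+[200,235],st[i][:2]+st[i][2:4]+[200,235])
s=state();print(s["tool_pos"],s["contact_force"])
d=np.array([.9985,-.054,0]);n=np.array([.054,.9985,0]);z=np.array([0,0,1.]);k=s["tool_pos"]-[0,0,.0085]
cal=get_calibration("scene");K=np.array(cal["camera_matrix"]);T=np.linalg.inv(np.array(cal["pose"]))
def pr(p):
    v=(T[:3,:3]@p+T[:3,3])*[1,-1,-1];u=K@v;return (u[:2]/u[2])
for deg in range(45,76,5):
    b=np.radians(deg);a=d*np.cos(b)-z*np.sin(b);t=d*np.sin(b)+z*np.cos(b);f=k+a*.15;e=f-t*.025
    cor=np.array([pr(f+n*s+t*h-a*e) for s in(-.025,.025) for h in(-.025,.025) for e in (0,.01)])
    print(deg,"edge x,z",e[[0,2]].round(4),"bbox",cor.min(0).round(1),cor.max(0).round(1))
cv2.imwrite("pics/i.png",np.hstack([cv2.resize(im0[190:270,200:260,::-1],(420,560),interpolation=cv2.INTER_CUBIC),cv2.resize(grab_frame("wrist")[150:350,190:320,::-1],(364,560))]))
```

```text
foot px [217 235] [239 258]
[ 0.57771541 -0.02827842  0.15056052] [-4.13210018  0.21906978  7.71044666]
45 edge x,z [0.666  0.0183] bbox [210.6 252.6] [234.3 266.2]
50 edge x,z [0.6549 0.0111] bbox [212.3 250.8] [235.9 265.5]
55 edge x,z [0.6432 0.0048] bbox [214.1 248.6] [237.6 264.4]
60 edge x,z [ 6.31e-01 -3.00e-04] bbox [215.9 246.3] [239.2 262.9]
65 edge x,z [ 0.6184 -0.0045] bbox [217.8 243.6] [240.9 261.1]
70 edge x,z [ 0.6055 -0.0074] bbox [219.7 240.8] [242.5 259. ]
75 edge x,z [ 0.5924 -0.0093] bbox [221.6 237.8] [244.2 256.6]
```

View pics/i.png

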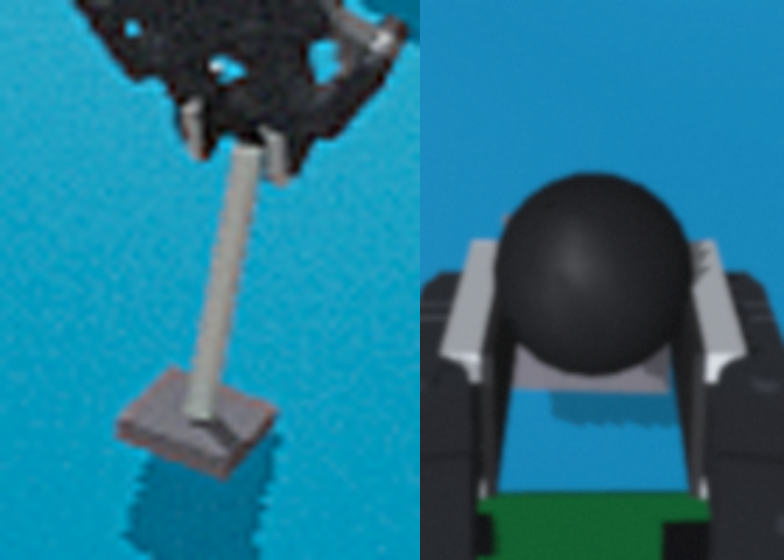

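The wrist crop shows the ball still between the pads, a little toward their front edge. The scene crop fits a pitch of about 62° with the edge near its original x of about 0.63. That is near the balance angle, so I'll keep going in small pressed steps.

apply_moves --targets '[{"translation": [-0.036,0,-0.01],"twist": 0,"hand": 0},{"translation": [-0.036,0,-0.01],"twist": 0,"hand": 0},{"translation": [0,0,0],"twist": 0,"hand": 0}]'

```text
time: 12.85
tool_pos: [0.5853, -0.0288, 0.1531]
tool_rot: [0.001, 0.027, 1.0, -0.0]
contact_force: [-3.1, 0.7, 10.0]
gripper_width: 0.303
grasp_force: 59.1
```

apply_moves --targets '[{"translation": [-0.036,0,-0.008],"twist": 0,"hand": 0},{"translation": [-0.036,0,-0.008],"twist": 0,"hand": 0},{"translation": [0,0,0],"twist": 0,"hand": 0}]'

```text
time: 13.15
tool_pos: [0.5926, -0.0289, 0.1541]
tool_rot: [0.001, 0.027, 1.0, 0.0]
contact_force: [-3.3, 1.7, 7.5]
gripper_width: 0.291
grasp_force: 56.7
```

```bash
cat >> h.py <<'E'
def chk(zo=.0085):
    im0=grab_frame("scene");im=im0[228:270,200:262].astype(int)
    g=((im.max(2)-im.min(2))<45)&(im.max(2)>50)
    nn,l,st,ce=cv2.connectedComponentsWithStats(g.astype(np.uint8))
    for i in range(1,nn):
        if st[i,4]>20: print("foot px",st[i][:2]+[200,228],st[i][:2]+st[i][2:4]+[200,228])
    w=grab_frame("wrist");sub=w[150:330,220:290]
    m=(sub.max(2)<60).astype(np.uint8);nn,l,st,ce=cv2.connectedComponentsWithStats(m)
    for i in range(1,nn):
        if st[i,4]>300: print("ball",st[i],ce[i]+[220,150])
    s=state();print(s["time"],s["tool_pos"].round(4),s["contact_force"].round(1))
    cal=get_calibration("scene");K=np.array(cal["camera_matrix"]);T=np.linalg.inv(np.array(cal["pose"]))
    def pr(p):
        v=(T[:3,:3]@p+T[:3,3])*[1,-1,-1];u=K@v;return (u[:2]/u[2])
    d=np.array([.9985,-.054,0]);n=np.array([.054,.9985,0]);z=np.array([0,0,1.]);e0=np.array([.480,-.0228,.004])+d*.1513
    for deg in range(50,91,5): # foot edge on the mat at the original pivot
        b=np.radians(deg);a=d*np.cos(b)-z*np.sin(b);t=d*np.sin(b)+z*np.cos(b);f=e0+t*.025
        cor=np.array([pr(f+n*q+t*h-a*e) for q in(-.025,.025) for h in(-.025,.025) for e in (0,.01)])
        kk=f-a*.15
        print(deg,"bbox",cor.min(0).round(1),cor.max(0).round(1)-[0,1.9],"K",kk.round(4),"K-tcp",(kk-s["tool_pos"]).round(4))
E
python3 -c "from h import *;chk()"
```

```text
foot px [217 228] [239 260]
ball [   0   59   70  121 4333] [255.23263328 252.00876991]
13.25 [ 0.5924 -0.0289  0.154 ] [-2.5  1.1  6.4]
50 bbox [216.3 245.3] [239.4 257.6] K [ 0.5539 -0.0268  0.135 ] K-tcp [-0.0385  0.0021 -0.019 ]
55 bbox [216.1 245.4] [239.3 259. ] K [ 0.5656 -0.0274  0.1412] K-tcp [-0.0268  0.0015 -0.0128]
60 bbox [215.8 245.5] [239.2 260.3] K [ 0.5778 -0.0281  0.1464] K-tcp [-0.0146  0.0008 -0.0076]
65 bbox [215.7 245.7] [239.1 261.6] K [ 0.5904 -0.0288  0.1505] K-tcp [-0.002   0.0001 -0.0035]
70 bbox [215.6 245.8] [239.  262.8] K [ 0.6033 -0.0295  0.1535] K-tcp [ 0.0109 -0.0006 -0.0005]
75 bbox [215.5 246. ] [238.8 263.9] K [ 0.6164 -0.0302  0.1554] K-tcp [ 0.024  -0.0013  0.0014]
80 bbox [215.4 246.2] [238.7 264.9] K [ 0.6296 -0.0309  0.1561] K-tcp [ 0.0372 -0.002   0.0021]
85 bbox [215.4 246.5] [238.7 265.7] K [ 0.6429 -0.0316  0.1556] K-tcp [ 0.0505 -0.0027  0.0016]
90 bbox [215.4 246.7] [238.7 266.5] K [ 0.656  -0.0323  0.154 ] K-tcp [ 0.0636 -0.0034 -0.    ]
```

The foot is still on its original pivot edge. I'll measure where the ball sits relative to the TCP from the wrist picture, by circle centre and size.

Run:
```python
from h import *
w=grab_frame("wrist");cal=get_calibration("wrist");s=state()
K=np.array(cal["camera_matrix"]);T=np.array(cal["pose"])
print("f",K[0,0])
def loc(u,v,dia):
    dep=K[0,0]*.030/dia;c=np.linalg.inv(K)@[u,v,1]*dep*[1,1,1];return T[:3,:3]@(c*[1,-1,-1])+T[:3,3]
g=cv2.cvtColor(w,cv2.COLOR_RGB2GRAY)
C=cv2.HoughCircles(cv2.GaussianBlur(g,(3,3),0)[180:320,190:320],cv2.HOUGH_GRADIENT,1,20,param1=120,param2=12,minRadius=28,maxRadius=48)
print(s["tool_pos"],s["time"])
for u,v,r in (C[0][:3] if C is not None else []): print(u+190,v+180,r,"K-tcp",(loc(u+190,v+180,2*r)-s["tool_pos"]).round(4))
for n,u,v,dia in(("f",251,261,64),("i",251.8,248,71)): print(n,(loc(u,v,dia)-s["tool_pos"]).round(4))
col=g[190:330,252];print(col.tolist())
row=g[245,200:305];print(row.tolist())
```

```text
f 335.02565359140465
[ 0.59234792 -0.02891333  0.15399517] 13.3
250.5 245.5 37.4 K-tcp [-0.0149  0.0007 -0.0011]
f [ 0.0025 -0.0001 -0.0194]
i [-0.0105  0.001  -0.0073]
[111, 110, 109, 109, 111, 109, 110, 109, 108, 109, 109, 110, 110, 109, 109, 109, 104, 89, 60, 35, 29, 30, 30, 31, 34, 32, 33, 35, 34, 37, 36, 37, 37, 37, 38, 41, 43, 42, 45, 44, 46, 49, 51, 53, 54, 54, 56, 56, 55, 57, 57, 58, 57, 58, 59, 56, 56, 55, 52, 53, 52, 50, 49, 48, 48, 44, 43, 45, 43, 43, 40, 41, 39, 38, 37, 35, 37, 34, 34, 35, 34, 33, 35, 33, 31, 32, 27, 27, 29, 28, 34, 53, 72, 82, 87, 95, 102, 109, 108, 108, 108, 106, 109, 108, 110, 109, 108, 107, 107, 107, 109, 109, 108, 108, 107, 106, 108, 108, 102, 88, 69, 66, 67, 67, 64, 66, 69, 65, 67, 68, 67, 67, 67, 67, 67, 68, 68, 67, 67, 70]
[106, 107, 107, 107, 108, 111, 123, 140, 154, 160, 160, 159, 159, 157, 146, 114, 69, 39, 36, 34, 36, 38, 37, 38, 39, 40, 41, 42, 41, 41, 42, 45, 46, 48, 49, 51, 52, 54, 56, 56, 58, 60, 62, 63, 65, 64, 62, 61, 61, 59, 59, 58, 56, 55, 53, 54, 49, 47, 46, 46, 43, 42, 40, 39, 40, 38, 38, 35, 35, 35, 34, 32, 33, 32, 30, 33, 29, 28, 30, 29, 27, 28, 26, 25, 23, 24, 27, 42, 67, 89, 109, 131, 149, 157, 158, 151, 136, 116, 105, 103, 103, 104, 103, 104, 103]
```

The ball has crept about 15 mm back in the pads, with the post at a pitch of about 60°. To see whether the centre of mass is already past the pivot edge, I'll unload the foot slightly and read the hanging moment.

apply_moves --targets '[{"translation": [0,0,-0.015],"twist": 0,"hand": 0},{"translation": [0,0,-0.015],"twist": 0,"hand": 0},{"translation": [0,0,0],"twist": 0,"hand": 0}]'

```text
time: 13.6
tool_pos: [0.591, -0.029, 0.1541]
tool_rot: [-0.001, 0.027, 1.0, 0.0]
contact_force: [-0.3, -1.0, -3.8]
gripper_width: 0.288
grasp_force: 57.7
```

Run:
```python
from h import *
F=[];M=[]
for i in range(12):
    grab_frame("scene");s=state();F.append(s["contact_force"]);M.append(s["ft_torque"])
F=np.array(F);M=np.array(M);print(F.mean(0).round(2),F.std(0).round(2),M.mean(0).round(4),M.std(0).round(4),s["tool_pos"],s["gripper_width"])
f=F.mean(0);m=M.mean(0);print("com dx (My=-x*Fz)",-m[1]/f[2], "dy",m[0]/f[2])
chk()
```

```text
[ 0.17 -0.21 -3.66] [0.53 0.44 0.64] [ 0.0236  0.1269 -0.014 ] [0.0258 0.0298 0.021 ] [ 0.59147    -0.02902072  0.15521608] 0.2884499817412169
com dx (My=-x*Fz) 0.03470740149135322 dy -0.006460608907685277
foot px [216 228] [239 259]
ball [   0   59   70  121 4313] [255.18641317 251.71597496]
14.3 [ 0.5915 -0.029   0.1553] [-0.2 -0.1 -3.4]
50 bbox [216.3 245.3] [239.4 257.6] K [ 0.5539 -0.0268  0.135 ] K-tcp [-0.0376  0.0022 -0.0203]
55 bbox [216.1 245.4] [239.3 259. ] K [ 0.5656 -0.0274  0.1412] K-tcp [-0.0259  0.0016 -0.014 ]
60 bbox [215.8 245.5] [239.2 260.3] K [ 0.5778 -0.0281  0.1464] K-tcp [-0.0137  0.0009 -0.0088]
65 bbox [215.7 245.7] [239.1 261.6] K [ 0.5904 -0.0288  0.1505] K-tcp [-0.0011  0.0002 -0.0047]
70 bbox [215.6 245.8] [239.  262.8] K [ 0.6033 -0.0295  0.1535] K-tcp [ 0.0118 -0.0005 -0.0017]
75 bbox [215.5 246. ] [238.8 263.9] K [ 0.6164 -0.0302  0.1554] K-tcp [ 0.0249 -0.0012  0.0001]
80 bbox [215.4 246.2] [238.7 264.9] K [ 0.6296 -0.0309  0.1561] K-tcp [ 0.0382 -0.0019  0.0008]
85 bbox [215.4 246.5] [238.7 265.7] K [ 0.6429 -0.0316  0.1556] K-tcp [ 0.0514 -0.0026  0.0004]
90 bbox [215.4 246.7] [238.7 266.5] K [ 0.656  -0.0323  0.154 ] K-tcp [ 0.0645 -0.0033 -0.0013]
```

The hanging moment puts the centre of mass at x of about 0.628 and the edge is at about 0.631, so the post is right at balance. I'll press the foot down again, then push forward faster along the arc and open on the move, so it tips past balance onto its foot between the open fingers.

apply_moves --targets '[{"translation": [0,0,0.02],"twist": 0,"hand": 0},{"translation": [0,0,0.015],"twist": 0,"hand": 0},{"translation": [-0.05,0,-0.01],"twist": 0,"hand": 0},{"translation": [-0.1,0,-0.025],"twist": 0,"hand": 0},{"translation": [-0.18,0,-0.04],"twist": 0,"hand": 0},{"translation": [-0.18,0,-0.04],"twist": 0,"hand": 0.7},{"translation": [-0.12,0,-0.02],"twist": 0,"hand": 0.8},{"translation": [0,0,0],"twist": 0,"hand": 0.8}]'

```text
time: 15.1
tool_pos: [0.6565, -0.0327, 0.1665]
tool_rot: [0.002, 0.027, 1.0, -0.0]
contact_force: [-0.1, 0.2, 0.6]
gripper_width: 0.64
grasp_force: 0.0
```

Run:
```python
from h import *
s=state();print(s["time"],s["tool_pos"],s["contact_force"],s["gripper_width"])
a=grab_frame("scene")[150:290,170:310,::-1];b=grab_frame("wrist")[:,:,::-1]
for c in("scene",):
    for q in("post","post_foot"):
        for r in recognise(c,q):
            if abs(r["point"][1])<.12: print(c,q,np.round(r["point"],3))
cv2.imwrite("pics/j.png",np.hstack([cv2.resize(a,(400,400),interpolation=cv2.INTER_CUBIC),cv2.resize(b,(400,400))]))
```

```text
15.1 [ 0.65650976 -0.03269182  0.16651337] [-0.13340558  0.15591008  0.59983187] 0.64007325513395
scene post [ 0.65  -0.034  0.013]
scene post_foot [ 0.652 -0.033  0.016]
```

View pics/j.png

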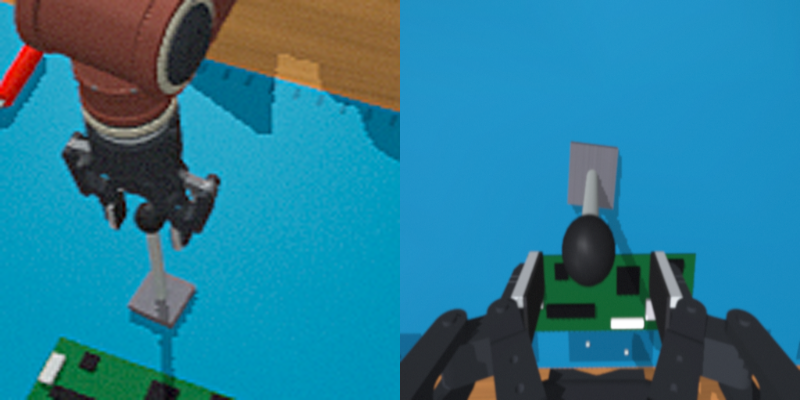

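The post stands on its foot: foot plate at crop (163,298), flat, foot at (0.65, -0.033) against an expected (0.656, -0.032). The knob is free between the open fingers, so I'll retreat straight up.

apply_moves --targets '[{"translation": [0,0,0],"twist": 0,"hand": 1},{"translation": [0,0,0],"twist": 0,"hand": 1},{"translation": [0,0,-0.1],"twist": 0,"hand": 1},{"translation": [0,0,-0.2],"twist": 0,"hand": 1},{"translation": [0,0,-0.3],"twist": 0,"hand": 1},{"translation": [0,0,-0.3],"twist": 0,"hand": 1},{"translation": [0,0,0],"twist": 0,"hand": 1},{"translation": [0,0,0],"twist": 0,"hand": 1}]'

```text
time: 16.1
tool_pos: [0.6549, -0.0325, 0.257]
tool_rot: [0.001, 0.027, 1.0, -0.0]
contact_force: [-0.5, 0.4, 0.2]
gripper_width: 0.997
grasp_force: 0.0
```

Run:
```python
from h import *
s=state();print(s["time"],s["tool_pos"],s["contact_force"],s["gripper_width"])
im=grab_frame("scene")
for q in("post","screwdriver","spool"):
    for r in recognise("scene",q):
        if abs(r["point"][1])<.35: print(q,round(r["score"],2),np.round(r["point"],3))
    for r in regions_of("scene",q):
        p=np.argwhere(r["pixels"])
        print("  ",len(p),p.min(0)[::-1],p.max(0)[::-1])
cal=get_calibration("scene");K=np.array(cal["camera_matrix"]);T=np.linalg.inv(np.array(cal["pose"]))
for p in([.656,-.032,.154],[.656,-.032,.014]):
    v=(T[:3,:3]@np.array(p)+T[:3,3])*[1,-1,-1];u=K@v;print("expect",(u/u[2])[:2].round(1))
sub=im[180:240,215:260];m=(sub.max(2)<45).astype(np.uint8);n,l,st,ce=cv2.connectedComponentsWithStats(m)
for i in range(1,n):
    if st[i,4]>15: print("dark",st[i],ce[i]+[215,180])
```

```text
16.1 [ 0.6548514 -0.0324624  0.2569671] [-0.47421782  0.36276974  0.22860281] 0.9973654983987864
post 0.91 [0.254 0.297 0.024]
post 0.85 [ 0.653 -0.035  0.014]
   309 [352 148] [375 184]
   550 [ 93 133] [117 189]
   446 [215 221] [236 263]
screwdriver 0.52 [ 0.438 -0.307  0.025]
   257 [156 163] [185 207]
spool 0.85 [0.524 0.29  0.038]
   297 [339 237] [357 256]
expect [222.8 229.9]
expect [227.1 256.6]
dark [  0   0  34  34 309] [230.62135922 193.41100324]
dark [ 2 42 11 10 52] [222.48076923 227.32692308]
```

The knob at (222.5,227.3) and the foot match the standing prediction of (222.8,229.9), allowing for the camera's 2 px offset. The screwdriver and spool haven't moved, and the arm is clear.

```bash
python3 -c "from plant import *;print(job_done())"
```

```text
the job is handed in; nothing more can be done
None
```

The smaller steel post is standing upright on its foot about 5 mm from where pivoting in place should have put it, and the screwdriver and spool have not moved; I handed it in at about 16 s of the 42 s. Mid-lift the foot hung about 8 mm clear of the mat before I set it back on its original edge, and for the last part I let go while pushing forward, so the post tipped onto its foot by itself.

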